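# Shut and lock the parts drawers

## Robot

A 6-joint arm with a two-finger parallel gripper is mounted at the origin on the work surface. World frame = base frame: x ahead of the robot, y to its left, z up, the work surface at z = 0. Lengths are in m, angles in rad, forces in N, time in s.
With the tool pointing down it reaches from about 0.275 to 0.825 m from the base axis. Payload 4.9 kg.
Tool frame: the origin (TCP) lies midway between the tips of the shut fingers; the grasp point (between the pads) lies 19 mm behind it (bot.grip_depth is the distance from the TCP to the grasp point, in m); z points along the fingers, y is the line along which they close (so a half turn about z gives the same grasp; the last joint's range is limited). The gripper opens to 85 mm and grips with 20 to 120 N. Pads are 22 mm wide; open, the fingers measure 114 mm over their backs; the gripper's body (76 mm by 85 mm) begins 54 mm behind the grasp point. The pads swing forward as they close: fully open they stand 13 mm farther back than shut.
Start: joints at [-0.134, 0.326, -0.193, 1.052, 0, 1.437], TCP at [0.55, 0, 0.231] pointing down, gripper open.
Joint ranges: [-2.65, 2.65], [-0.97, 1.79], [-1.3, 1.35], [-1.93, 2.1], [-1.47, 1.37], [-3.14, 3.14]. Speed limits (rad/s): [2.57, 2.57, 3.14, 3.14, 3.14, 3.14].

## Interface

Orientations are given as a unit quaternion [w, x, y, z].
In Python, from cell import bot gives the robot as it stands. Calls block until the motion is done:
- bot.move_pose(position, orientation): joint-space move of the TCP to a pose.
- bot.move_linear(position, speed=0.15, rotation=None, until_force=None): straight line of the TCP; rotation=None keeps the orientation; speed is the mean speed in m/s. With until_force (N) it stops when the force on the tool has changed by that much, and returns True; else False.
- bot.goto_joints(angles): joint-space move.
- bot.set_gripper(opening, grasp_force=None): opening from 0.0 (shut) to 1.0 (fully open); grasp_force is the grip in N (None keeps the last); returns when the fingers have stopped.
- bot.wait(seconds).
- bot.solve_ik(position, orientation): joint angles nearest the present ones, or None.
- bot.camera(name): name is "scene" or "side" or "wrist"; returns the picture (480x640x3 uint8, red, green, blue); there is no depth.
- bot.calibration(name): a dict with "mtx" (3x3 intrinsics, pixels), "extrinsics" (4x4, takes a point from world to camera coordinates); the wrist camera has in their place "hand_eye" (4x4, takes a point from camera to tool coordinates, whose origin is the TCP and whose axes are the flange's). Camera axes: x right, y down, z forward; pixel columns grow to the right and rows downward; lengths in m; the calibration is good to about 2 mm. A picture is of the moment at which its call begins: read the wrist's pose just before it. calibration takes no time and is no camera call.
A pose or a line that the arm cannot do raises bot.PlanningError and nothing moves.
- bot.close_job(): hands the job in; it is judged then, once.
Trained networks look in the newest picture that a camera, given by its name, has taken for a name from the list of things; names that differ only in an ending like _2 or _b are one class to them, and where a whole thing is asked for, a point or a joint stands for the part that bears it (a point fixed in the world has none). Each returns a list of dicts, best first, with "confidence" (0 to 1); they miss things now and then, are a little off and sometimes report something else, mostly with a low value. They report only what shows in the picture. A call takes as long as a camera call.
- bot.search_frame(camera, thing): "bbox" ([left, top, width, height] in pixels, round what is visible of it).
Readings, each from a call of its own:
- bot.read_clock(): time.
- bot.read_joint_positions(): joint angles.
- bot.read_joint_vel(): joint speeds.
- bot.read_joint_efforts(): joint torques, N m.
- bot.read_position(): TCP position.
- bot.read_tool_rot(): TCP orientation.
- bot.read_ft_force(): force on the tool from outside, world axes, zero at the start.
- bot.read_moment(): the same for the moment, N m.
- bot.read_gripper_width(): opening from 0.0 (shut) to 1.0 (fully open).
- bot.read_finger_force(): force on a finger pad.
Only numpy, scipy, OpenCV 4.12 (cv2) and the standard library are available. Lean on these libraries where they do the work, as an engineer would, in place of code of your own. Each camera call takes 0.05 s, during which the arm holds its last target. There are 200 camera calls.

## Task

Two of the three small drawers in the parts unit on the repair bench have been left open: with the fingertips, gently push them fully home by their fronts. Only when all three are flush, push the upright rib of the lock bar on top of the unit sideways to the left (as seen from the robot) as far as it goes, so that its teeth stand in front of the drawers. Only push: do not slam the drawers, pinch the rib, or put the fingers into the trays, and leave the other things on the bench where they are.

Things in the scene. Friction and masses are not known exactly. Their poses are not given: they have to be found in the camera images.
- unit: Low dark steel drawer unit fixed to the bench, 190 deep x 340 wide x 86 mm high, three bays side by side at y = -104, 0 and +104 mm of this frame. Origin: on the bench under the middle of its front edge; x points into the unit (drawers close along +x), y to its left as the robot faces it, z up.
- drawer_a (a joint): Drawer a: how far it stands open, in m; 0 is shut, up to 0.12. Slides along the unit's x; smooth, about 1.5 N of friction, stays where it is left, rigid stop at 0. Any of the three bays may hold it.
- front_a (a point): Centre of the flat outer front face of drawer a (moves with it), 43 mm above the bench; the axes are the unit's, so the face looks along -x. The white front is 84 mm wide, from 6 to 80 mm above the bench, 6 mm thick, shut it stands 6 mm proud of the unit's steel front edge; fronts are 20 mm apart. A pull lip 50 mm wide juts out 10 mm at its foot, 6 to 11 mm above the bench.
- tray_a: The grey open-topped tray behind the front of drawer a, 70 wide x 172 long, walls up to 64 mm above the bench, holding components; fingers stay out of it. Origin: on the bench, under the middle of the back of the front.
- drawer_b (a joint): Drawer b: how far it stands open, in m; 0 is shut, up to 0.12. Slides along the unit's x; smooth, about 1.5 N of friction, stays where it is left, rigid stop at 0. Any of the three bays may hold it.
- front_b (a point): Centre of the flat outer front face of drawer b (moves with it), 43 mm above the bench; the axes are the unit's, so the face looks along -x. The white front is 84 mm wide, from 6 to 80 mm above the bench, 6 mm thick, shut it stands 6 mm proud of the unit's steel front edge; fronts are 20 mm apart. A pull lip 50 mm wide juts out 10 mm at its foot, 6 to 11 mm above the bench.
- tray_b: The grey open-topped tray behind the front of drawer b, 70 wide x 172 long, walls up to 64 mm above the bench, holding components; fingers stay out of it. Origin: on the bench, under the middle of the back of the front.
- drawer_c (a joint): Drawer c: how far it stands open, in m; 0 is shut, up to 0.12. Slides along the unit's x; smooth, about 1.5 N of friction, stays where it is left, rigid stop at 0. Any of the three bays may hold it.
- front_c (a point): Centre of the flat outer front face of drawer c (moves with it), 43 mm above the bench; the axes are the unit's, so the face looks along -x. The white front is 84 mm wide, from 6 to 80 mm above the bench, 6 mm thick, shut it stands 6 mm proud of the unit's steel front edge; fronts are 20 mm apart. A pull lip 50 mm wide juts out 10 mm at its foot, 6 to 11 mm above the bench.
- tray_c: The grey open-topped tray behind the front of drawer c, 70 wide x 172 long, walls up to 64 mm above the bench, holding components; fingers stay out of it. Origin: on the bench, under the middle of the back of the front.
- lockbar (a joint): Grey-painted lock bar, a comb-shaped 4 mm plate on top of the unit, top at 90 mm above the bench: its travel in m along the unit's +y; about 0 unlocked, 0.036 fully locked (rigid stop). About 2 N of friction, stays where it is left. Unlocked, its three teeth (12 mm wide, down to 70 mm above the bench, reaching 16 mm ahead of the unit's front edge) stand in the gaps, each about 52 mm to the -y side of a drawer's middle; locked, they stand in front of the drawer fronts.
- rib_face (a point): Centre of the flat side of the lock bar's upright rib that looks along the unit's -y, the side to push on, 100 mm above the bench (moves with the bar). The rib is black plastic, 110 mm long along the unit's x, 12 mm thick, and stands from 90 to 110 mm above the bench.
- rib_right: The -y half (6 mm) of the rib's thickness, which carries the face to push. Origin: middle of its underside, 90 mm above the bench.
- rib_left: The +y half (6 mm) of the rib's thickness. Origin: middle of its underside, 90 mm above the bench.
- screwdriver: Screwdriver lying at the front left, about 200 mm long, 26 mm high; bystander. Origin on the bench under its middle, x along the shaft.
- spool: Metal spool standing on end, 60 mm across, 50 mm high, to the unit's left; bystander. Origin: centre of its foot.
- bottle: White bottle, 48 mm across, 120 mm high, to the unit's right; bystander. Origin: centre of its foot.
- meter: Black hand-held meter lying flat, 150 x 75 mm, 38 mm high, at the front right; bystander. Origin: centre of its underside, x along its length.

How it is judged:
By the outcome, as a careful person would: the job done as asked, in the order asked, and still so for the second after the job is handed in, with the robot touching nothing.
It also fails if it takes over 51 s, if anything falls off the work surface, if the arm or the gripper's body presses on something with over 40 N, if the wrist force passes 120 N, or if a joint passes its speed limit or range.

## Working session

There is one attempt and no reset: what is moved stays moved. The work goes in short steps, each a Python script; the robot and the scene stay as the last script left them, time stands still between calls to the robot, and variables do not carry over. Pictures are saved under pics/ and viewed, at most 10 in all, crops included, and the job is handed in when it is done.

```bash
mkdir -p pics; python3 - <<'E'
from cell import bot
import cv2,numpy as np
np.set_printoptions(precision=4,suppress=True)
for c in ["scene","side"]:
    im=bot.camera(c); cv2.imwrite(f"pics/{c}1.png",im[:,:,::-1])
    k=bot.calibration(c); print(c,k["mtx"].tolist(),np.array(k["extrinsics"]))
    for t in ["unit","front_a","tray_a","lockbar","rib_face","rib_right","screwdriver","spool","bottle","meter"]:
        print(t,[(np.round(d["bbox"]).tolist(),round(d["confidence"],2)) for d in bot.search_frame(c,t)][:4])
print(bot.read_clock(),bot.read_tool_rot(),bot.calibration("wrist"))
E
```

```text
scene [[449.34969258463815, 0.0, 321.11080676401775], [0.0, 449.34969258463815, 239.88752137900963], [0.0, 0.0, 1.0]] [[ 0.008   0.9999 -0.0081  0.0157]
 [ 0.558  -0.0112 -0.8298 -0.2134]
 [-0.8298  0.0022 -0.558   1.4757]
 [ 0.      0.      0.      1.    ]]
unit [([189.0, 241.0, 183.0, 106.0], 0.58)]
front_a [([327.0, 235.0, 36.0, 18.0], 0.74), ([285.0, 228.0, 38.0, 19.0], 0.7)]
tray_a [([286.0, 239.0, 32.0, 12.0], 0.86), ([328.0, 241.0, 34.0, 9.0], 0.69)]
lockbar [([200.0, 237.0, 152.0, 63.0], 0.86)]
rib_face [([200.0, 233.0, 153.0, 65.0], 0.82)]
rib_right []
screwdriver [([441.0, 216.0, 10.0, 39.0], 0.75), ([287.0, 226.0, 34.0, 21.0], 0.65)]
spool [([468.0, 255.0, 33.0, 31.0], 0.67), ([188.0, 243.0, 185.0, 106.0], 0.4)]
bottle [([130.0, 241.0, 28.0, 52.0], 0.7), ([279.0, 251.0, 15.0, 36.0], 0.24)]
meter [([143.0, 208.0, 62.0, 43.0], 0.69)]
side [[486.8144352579788, 0.0, 312.9804239981387], [0.0, 486.8144352579788, 242.72315412869787], [0.0, 0.0, 1.0]] [[ 0.9325 -0.3611  0.0103 -0.4597]
 [-0.2033 -0.5482 -0.8112  0.1393]
 [ 0.2986  0.7543 -0.5846  0.925 ]
 [ 0.      0.      0.     
[... 375 characters left out ...]
.86)]
rib_right [([366.0, 226.0, 52.0, 19.0], 0.69)]
screwdriver [([182.0, 193.0, 77.0, 13.0], 0.95), ([293.0, 211.0, 47.0, 44.0], 0.61)]
spool []
bottle [([429.0, 341.0, 39.0, 72.0], 0.84), ([296.0, 241.0, 54.0, 52.0], 0.49), ([327.0, 193.0, 149.0, 141.0], 0.38), ([331.0, 204.0, 120.0, 100.0], 0.23)]
meter [([429.0, 341.0, 42.0, 67.0], 0.34)]
1.1 [0.     0.7071 0.7071 0.    ] {'mtx': array([[419.6229,   0.    , 320.365 ],
       [  0.    , 419.6229, 238.714 ],
       [  0.    ,   0.    ,   1.    ]]), 'hand_eye': array([[ 0.0008, -0.9519, -0.3064,  0.0775],
       [ 1.    ,  0.001 , -0.0003,  0.0012],
       [ 0.0005, -0.3064,  0.9519, -0.1439],
       [ 0.    ,  0.    ,  0.    ,  1.    ]])}
```

```bash
python3 -c "
import cv2
a=cv2.imread('pics/scene1.png');b=cv2.imread('pics/side1.png')
cv2.imwrite('pics/s2.png',cv2.resize(a[190:370,120:390],None,fx=2.9,fy=2.9,interpolation=2))
cv2.imwrite('pics/d2.png',cv2.resize(b[170:370,260:500],None,fx=3,fy=3,interpolation=2))"
```

```text
(no output)
```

View pics/s2.png

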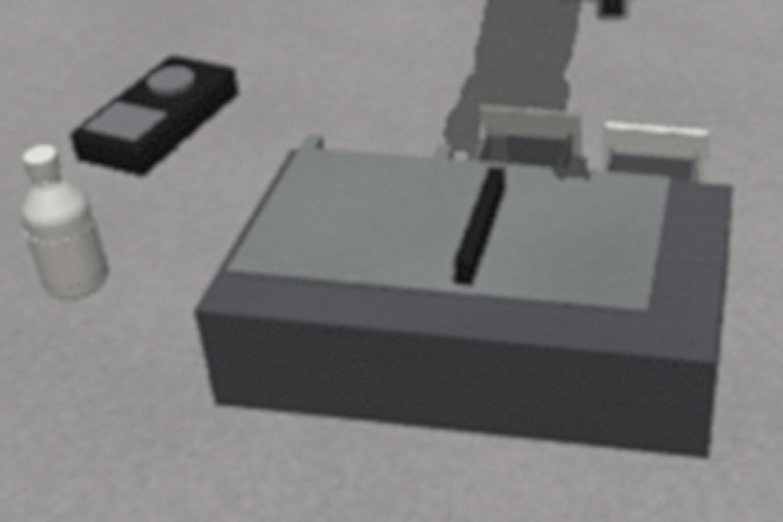

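View pics/d2.png

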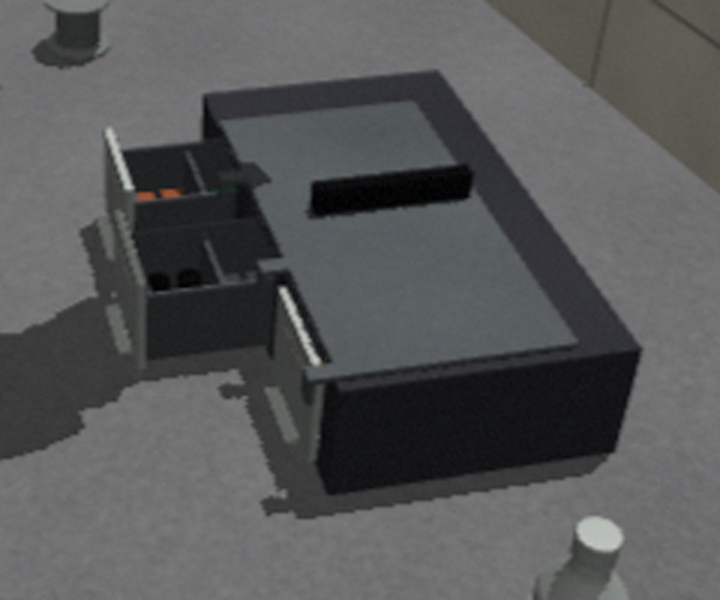

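The right drawer looks shut, while the middle and left ones stand open by about the same amount. I'll fit the unit pose from the corner pixels: scene crop (198,312), (717,361), (732,186), (293,152), and side crop (205,95), (437,71), (640,349), (325,378).

```bash
cat > fit.py <<'E'
from cell import bot
import numpy as np
from scipy.optimize import least_squares
np.set_printoptions(precision=4,suppress=True)
C={c:bot.calibration(c) for c in("scene","side")}
S=dict(scene=(2.9,120,190),side=(3,260,170))
def pix(c,P):
    q=np.array(C[c]["extrinsics"])@np.r_[P,1]; u=C[c]["mtx"]@q[:3]; return u[:2]/u[2]
# p: x0,y0,yaw,ribx,riby,dmid,dleft,dright
o=[("scene",(198,312),lambda p:(.19,-.17,.086)),("scene",(717,361),lambda p:(.19,.17,.086)),
("scene",(732,186),lambda p:(0,.17,.086)),("scene",(293,152),lambda p:(0,-.17,.086)),
("scene",(216,403),lambda p:(.19,-.17,0)),("scene",(709,455),lambda p:(.19,.17,0)),
("side",(205,95),lambda p:(0,.17,.086)),("side",(437,71),lambda p:(.19,.17,.086)),("side",(640,349),lambda p:(.19,-.17,.086)),
("side",(612,452),lambda p:(.19,-.17,0)),("side",(328,493),lambda p:(0,-.17,0)),
("side",(312,213),lambda p:(p[3]-.055,p[4],.09)),("side",(471,168),lambda p:(p[3]+.055,p[4],.11)),("side",(312,183),lambda p:(p[3]-.055,p[4],.11)),("side",(471,195),lambda p:(p[3]+.055,p[4],.09)),
("side",(107,128),lambda p:(-.006-p[6],.146,.08)),("side",(132,192),lambda p:(-p[6],.062,.08)),("scene",(708,132),lambda p:(-p[6],.146,.08)),("scene",(604,125),lambda p:(-p[6],.062,.08)),
("side",(143,367),lambda p:(-p[5],-.042,.006)),("scene",(480,107),lambda p:(-p[5],-.042,.08)),("scene",(580,115),lambda p:(-p[5],.042,.08)),
("side",(323,365),lambda p:(-p[7],-.146,.08)),("side",(280,288),lambda p:(-.006-p[7],-.062,.08))]
def res(p):
    c,s=np.cos(p[2]),np.sin(p[2]); r=[]
    for cam,uv,f in o:
        a,b,z=f(p); k,u0,v0=S[cam]
        r+=list(pix(cam,(p[0]+c*a-s*b,p[1]+s*a+c*b,z))-(np.array(uv)/k+(u0,v0)))
    return np.array(r)
r=least_squares(res,[.6,-.05,0,.09,0,.05,.05,0],loss="soft_l1")
print(r.x,np.degrees(r.x[2]));print(res(r.x).reshape(-1,2).round(1).tolist())
E
python3 fit.py
```

```text
[ 0.5361 -0.0758 -0.1616  0.0903 -0.0009  0.0877  0.0745 -0.0003] -9.260350528402535
[[-1.3, -1.2], [-0.1, -0.0], [0.9, -0.9], [-0.3, -1.7], [0.0, 0.1], [0.5, 1.0], [-0.8, -0.7], [0.5, -0.6], [0.5, -0.1], [0.6, -0.1], [-0.4, 0.7], [0.2, -0.6], [-0.1, 0.4], [0.9, 1.2], [-1.4, -0.6], [-0.9, -0.4], [0.6, -1.0], [0.4, 0.2], [-0.1, -0.2], [0.5, 0.7], [-0.1, -0.4], [0.5, -0.4], [0.9, 2.1], [-0.8, -0.7]]
```

```bash
cat > h.py <<'E'
from cell import bot
import numpy as np
from scipy.spatial.transform import Rotation as R
O=np.array([.5361,-.0758]); YAW=-.1616
c,s=np.cos(YAW),np.sin(YAW); M=np.array([[c,-s],[s,c]])
W=lambda x,y,z:[*(O+M@[x,y]),z]
U=lambda P:np.round([*(M.T@(np.array(P[:2])-O)),P[2]],4)
# tool x = -unit x (camera on the robot's side), tool y = unit y, tool z down
q=(R.from_euler('z',YAW)*R.from_matrix(np.diag([-1.,1,-1]))).as_quat()
Q=[q[3],q[0],q[1],q[2]]
E
python3 - <<'E'
from h import *
print(bot.solve_ik(W(-.15,0,.13),Q), bot.solve_ik(W(.09,-.04,.097),Q),bot.solve_ik(W(-.15,.104,.05),Q))
bot.set_gripper(0.0)
bot.move_pose(W(-.15,0,.15),Q); print(bot.read_clock(),bot.read_joint_positions())
bot.move_linear(W(-.15,0,.05),.12)
def push(y):
    a=bot.move_linear(W(-.035,y,.05),.05,until_force=15); print(a,U(bot.read_position()),bot.read_ft_force())
    if not a:
        a=bot.move_linear(W(.004,y,.05),.02,until_force=6); print(a,U(bot.read_position()),bot.read_ft_force(),bot.read_clock())
push(0)
E
```

```text
[-0.32149181  0.14604975 -0.7252941   0.69945247  0.         -0.15989181] [-0.32352938  0.58521802 -0.14232847  0.84324984  0.         -0.16192938] [-0.0561097   0.30784609 -0.78344156  0.47950867  0.          0.1054903 ]
3.2833 [-3.21386628e-01  1.17950974e-01 -6.95273588e-01  7.56557722e-01
  8.00562663e-05 -1.59319136e-01]
False [-0.0349 -0.0001  0.0501] [-1.76710707  0.43600982 -1.54050276]
True [-0.0171  0.0001  0.0495] [-0.46089785  0.08994645 -0.03363472] 7.7667
```

```bash
python3 - <<'E'
from h import *
import cv2
bot.move_linear(W(-.12,0,.05),.15)
bot.move_linear(W(-.12,.104,.05),.15)
y=.104
a=bot.move_linear(W(-.035,y,.05),.05,until_force=15); print(a,U(bot.read_position()),bot.read_ft_force())
if not a:
    a=bot.move_linear(W(.004,y,.05),.02,until_force=6); print(a,U(bot.read_position()),bot.read_ft_force(),bot.read_clock())
bot.move_linear(W(-.12,y,.05),.15)
bot.move_linear(W(-.12,y,.18),.2)
bot.move_pose(W(-.12,0,.28),Q)
w=bot.camera("wrist"); d=bot.camera("side")
cv2.imwrite("pics/w3.png",w[:,:,::-1]); cv2.imwrite("pics/d3.png",cv2.resize(d[170:370,260:500,::-1],None,fx=3,fy=3,interpolation=2))
print(bot.read_clock())
E
```

```text
False [-0.035   0.1039  0.0501] [-0.49511167  0.49976277 -1.64221821]
True [-0.0174  0.1039  0.0495] [-0.4476891   0.45163742 -0.4359547 ] 12.325
14.6833
```

View pics/w3.png

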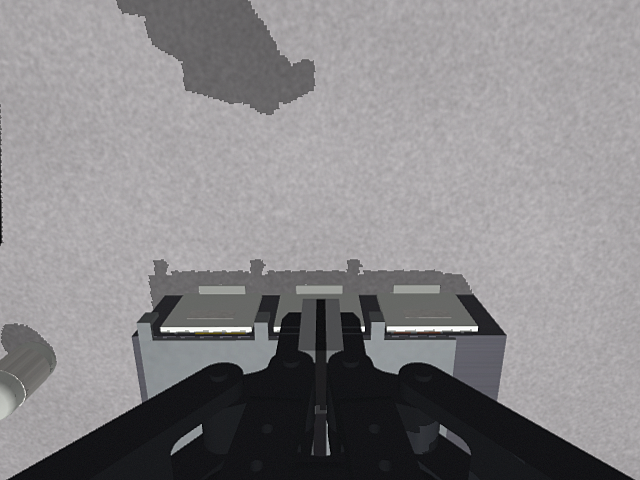

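View pics/d3.png

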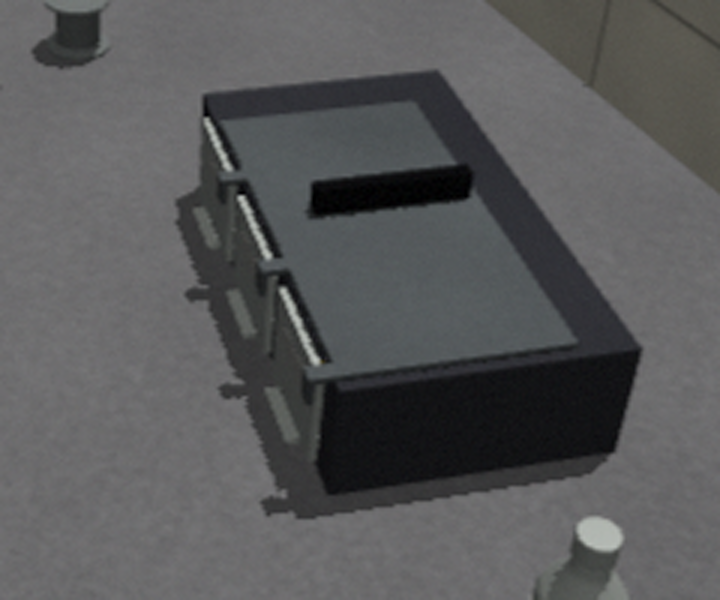

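Both pictures show all three fronts flush (wrist: back edges of the fronts at rows 327-333), with the teeth still in the gaps. Next I push the rib.

```bash
python3 - <<'E'
from h import *
import cv2
bot.move_pose(W(.09,-.06,.17),Q)
print(bot.move_linear(W(.09,-.06,.098),.06,until_force=8),U(bot.read_position()))
a=bot.move_linear(W(.09,.0,.098),.04,until_force=12); print(a,U(bot.read_position()),bot.read_ft_force())
if not a:
    a=bot.move_linear(W(.09,.045,.098),.02,until_force=8); print(a,U(bot.read_position()),bot.read_ft_force(),bot.read_clock())
bot.move_linear(W(.09,-.05,.098),.1)
bot.move_linear(W(.09,-.06,.2),.2)
bot.move_pose(W(-.12,0,.3),Q)
w=bot.camera("wrist"); d=bot.camera("side")
cv2.imwrite("pics/w4.png",w[:,:,::-1]); cv2.imwrite("pics/d4.png",cv2.resize(d[170:370,260:500,::-1],None,fx=3,fy=3,interpolation=2))
print(bot.read_clock())
E
```

```text
False [ 0.0904 -0.0601  0.0985]
False [0.09   0.0001 0.098 ] [ 0.25779498 -0.46977694  0.94830255]
True [0.0898 0.0156 0.0978] [-0.36446277 -2.25943761  0.92142865] 19.7333
22.2417
```

View pics/w4.png

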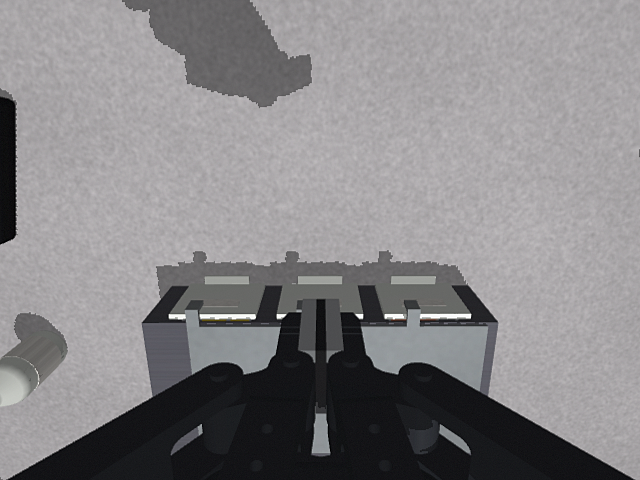

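View pics/d4.png

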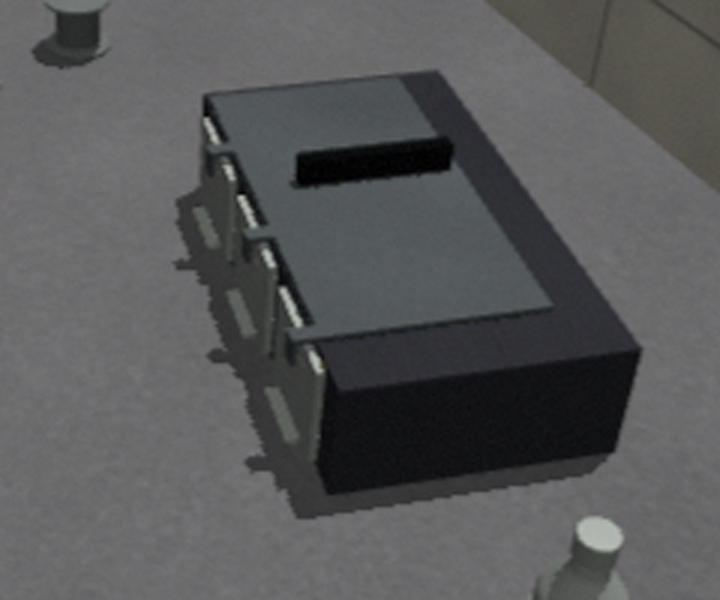

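All three teeth stand in front of the drawers (wrist: right tooth at column 194, front middle at 213). I'll press once more, a little firmer, to make sure the bar is at its stop.

```bash
python3 - <<'E'
from h import *
bot.move_pose(W(.09,-.03,.17),Q)
bot.move_linear(W(.09,-.03,.098),.08,until_force=8)
bot.move_linear(W(.09,.008,.098),.06,until_force=10)
a=bot.move_linear(W(.09,.04,.098),.015,until_force=16); print(a,U(bot.read_position()),bot.read_ft_force(),bot.read_clock())
bot.move_linear(W(.09,-.03,.098),.1)
bot.move_linear(W(.09,-.04,.2),.2)
print(bot.read_clock()); print(bot.close_job())
E
```

```text
True [0.0899 0.0155 0.098 ] [-1.04895882 -3.32192025  1.59383217] 26.125
27.3917
the job is handed in; nothing more can be done
None
```

The middle and left drawers are pushed home, all three fronts look flush, and the lock bar is at its left stop (a firmer second push stopped at the same place); the job was handed in at about 27 s.

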